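# Start a clamp screw by feel

## Robot

A 6-joint arm with a two-finger parallel gripper is mounted at the origin on the work surface; the furniture and walls round the work are solid. World frame = base frame: x ahead of the robot, y to its left, z up, the work surface at z = 0. Lengths are in m, angles in degrees, forces in N, time in s.
With the tool pointing down it reaches from about 0.375 to 0.9 m from the base axis. Payload 3.1 kg.
Tool frame: the origin (TCP) lies midway between the tips of the shut fingers; the grasp point (between the pads) lies 19 mm behind it (env.grip_depth is the distance from the TCP to the grasp point, in m); z points along the fingers, y is the direction in which the jaws open and shut (so a half turn about z gives the same grasp; the last joint's range is limited). The gripper opens to 87 mm and grips with 3 to 60 N. Pads are 19 mm wide; open, the fingers measure 117 mm over their backs; the gripper's body (75 mm by 190 mm) begins 51 mm behind the grasp point.
Start: joints at [-81.503, 30.224, 82.088, -0, 67.689, -10.227], TCP at [0.201, -0.592, 0.223] pointing down, gripper open.
Joint ranges: [-176.69, 176.69], [-43.24, 126.21], [12.49, 139.97], [-82, 262], [0, 151.66], [-163.58, 163.58]. Speed limits (degrees/s): [159.86, 159.86, 180, 180, 180, 180].

## Interface

Orientations are given as [roll, pitch, yaw] about the fixed x, y, z axes, in that order (R = Rz(yaw) Ry(pitch) Rx(roll)).
In Python, from workcell import readout, read_camera, get_calibration, job, masks_of, place_of, env gives the robot as it stands.
- The arm moves only by the tool play_rows, never from a script. Its argument "steps" is a list of rows, each a list of 4 numbers: the shift along the tool's x, y, z in mm, then the turn about the tool's z in rad. In form: [[dx, dy, dz, yaw], ...]. A call has 1 to 12 rows; each row shifts and turns the commanded pose from where the row before left it, along the tool's axes as they then stand; what a row does not reach is not made up. A row lasts 1/12 s, in which the tool goes at most 41.7 mm and 7.16 degrees, less where a joint would pass 70% of its speed; a pose out of reach is approached as far as the arm can. A call is refused whole if a number of a shift passes 41.7 or a number of a turn 0.125, either way. A call with a gripper value outside its range is refused whole. "fingers" is the finger opening in mm, from 0 to 87, set as the call begins (left out, the last holds). The fingers move at their own pace and stop on an object; "squeeze" is the grip in N (left out, the last holds). Time passes only in rows, so rows that do not move let the fingers close. It gives the time, the measured TCP pose, the force and the opening at its end, in the units of the state.
- readout.read_state(): the state, without advancing time (a new reading comes with each control period).
- read_camera(name): name is "scene" or "side" or "wrist"; returns the picture (400x640x3 uint8, red, green, blue); there is no depth.
- get_calibration(name): a dict with "K" (3x3 intrinsics, pixels), "position" and "orientation" of the camera in the world. Camera axes: x right, y down, z forward; pixel columns grow to the right and rows downward; lengths in m; the calibration is good to about 2 mm. A picture is of the moment at which its call begins: read the wrist's pose just before it. get_calibration takes no time and is no camera call; for the wrist camera it gives the pose at the moment of the call.
- job.job_done(): hands the job in, once; it reports no verdict.
Trained networks look in the newest picture that a camera, given by its name, has taken for a name from the list of things; names that differ only in an ending like _2 or _b are one class to them, and where a whole thing is asked for, a point or a joint stands for the part that bears it (a point fixed in the world has none). Each returns a list of dicts, best first, with "confidence" (0 to 1); they miss things now and then, are a little off and sometimes report something else, mostly with a low value. They report only what shows in the picture. A call takes as long as a camera call.
- masks_of(camera, name): "region" (400x640 bool, what is visible of it) and "position" ([column, row] as shares, 0 to 1, of the picture: columns of its width, rows of its height, amid what is visible of it).
- place_of(camera, name): "position" ([column, row] as shares, 0 to 1, of the picture: columns of its width, rows of its height: a listed point, or the origin of a listed thing).
The state is a dict: "time_s": time; "q": joint angles; "qd": joint speeds; "effort": joint torques, N m; "eef_pos": TCP position; "tcp_rot": TCP orientation; "wrist_force": force on the tool from outside, world axes, zero at the start; "moment": the same for the moment, N m; "finger_gap": finger opening in m.
Only numpy, scipy, OpenCV 4.12 (cv2) and the standard library are available. Lean on these libraries where they do the work, as an engineer would, in place of code of your own. Each camera call takes 0.05 s, during which the arm holds its last target.

## Task

Start the crank screw of the bridge clamp in its nut plate without crossing the thread: take the upright crank handle and turn it backward (anticlockwise seen from above) until the screw drops a thread, then turn it forward (clockwise) one full turn from where it dropped, and finish still gripping the crank handle, holding the screw still there. Do not screw it forward before it has dropped, do not run on backward more than a quarter turn after the drop, and leave the loose things around the clamp where they lie.

Things in the scene. Friction and masses are not known exactly. Their poses are not given: they have to be found in the camera images.
- boss_top (a point): Fixed steel bridge clamp: base 110 x 170 mm, two posts (nuts up to 120 mm high), nut plate 164 mm long across them with a round boss, 47 mm wide, through which an upright coarse crank screw passes. This point: on the screw's axis at the boss's top, 122 mm above the table. z up, y along the nut plate, x across it.
- handle (a point): Crank handle: upright round steel sleeve, diameter 20 mm, length 50 mm, spinning freely on its pin; polished (friction 0.3: the screw drops through a grip under about 6 N; a firmer grip holds it up until eased). Point: centre of the sleeve, 55 mm out from the screw's axis, 63 mm above boss_top at lift 0; moves with lift. The crank arm's top is 30 mm below it; nothing of the clamp is higher.
- turn (a joint): Turn of the crank screw, rad: grows clockwise seen from above (forward, screwing in), falls anticlockwise (backward). At value t the handle lies, seen from the axis, at the angle -t from the clamp's +x (angles anticlockwise from above). Starts between 0.5 and 2.4; hard stops at -2.4 and 8.2. Takes about 0.05 N m; stays where it is left.
- lift (a joint): Height of the screw, m, up positive. Right-handed thread, pitch 8 mm a turn. At first (5 to 7.5 mm) its thread only rests on the end of the boss's thread: turned backward it rises slowly to 8 mm, then drops about 8 mm by its weight (0.6 kg) to about 0, the thread start. One turn forward from there: about -8 mm. About 1.5 mm of play upward once started.
- hex_nut: Loose steel hexagon nut 36 x 41 x 29 mm beside the clamp, to be left alone; origin at the centre of its underside.
- packer: Loose dark steel packing block 20 x 45 x 18 mm behind the clamp, to be left alone; origin at the centre of its underside.
- tee_bolt: Loose tee bolt with nut, 32 x 127 x 26 mm, lying, to be left alone; origin at the centre of its underside.
- wood_piece: Loose wooden block 50 x 160 x 45 mm, to be left alone; origin at the centre of its underside.
- step_block: Loose stepped steel block 36 x 78 x 66 mm, to be left alone; origin at the centre of its underside.

How it is judged (in metres and radians):
On the way, in this order (a step that is already met when the one before it is completed fails the run):
1. turned backward, the screw has dropped into the thread start (value of joint lift between -0.003 and 0.0025 m and value of joint turn below 1 rad), for 0.1 s.
2. turned forward about one turn with the thread engaged (value of joint turn above 5.4 rad and value of joint lift below -0.0045 m), for 0.1 s.
At the end, for the whole second after the job is handed in: The program ends while the fingers still grip the crank handle (more than 1 N), the screw stands still one turn forward of the thread start (turn 5.4 to 7.1 rad, that is one turn within about an eighth) and has sunk with the thread (lift between -4.5 and -10.2 mm) (all of step 2 and value of joint turn below 7.1 rad and value of joint lift above -0.0102 m and velocity of joint turn between -0.1 and 0.1 rad/s and contact force between the fingers and turn above 1 N); the arm keeps its last pose, push and grip.
It fails at once if the screw is turned forward although it has not dropped yet (cross-threaded) (value of joint turn above 3.1 rad and value of joint lift above 0.001 m).
It fails at once if turned backward more than a quarter turn past the drop (value of joint turn below -1.75 rad).
It fails at once if a loose thing beside the work is shifted by more than 30 mm (distance of any of hex_nut, packer, tee_bolt, wood_piece, step_block from where it was at the start of the episode above 0.03 m).
It also fails if it takes over 64 s, if anything falls off the work surface, if the arm or the gripper's body presses on something with over 40 N, if the wrist force passes 120 N, or if a joint passes its speed limit or range.

## Working session

There is one attempt and no reset: what is moved stays moved. The work goes in short steps, Python scripts to look and compute and a tool call to move; the robot and the scene stay as the last step left them, time stands still between calls to the robot, and variables do not carry over. Pictures are saved under pics/ and viewed, and the job is handed in when it is done.

Besides the shell and the picture viewer there is one more tool, called after "Call:" as name(argument=value, ...) on one line, values as JSON. play_rows: Moves the arm, as the interface text tells. Its arguments: {"type":"object","properties":{"steps":{"type":"array"},"fingers":{"type":"number"},"squeeze":{"type":"number"}},"required":["steps"]}

```bash
ls; mkdir -p pics
python3 - <<'E'
from workcell import *
import cv2
from workcell import readout
print(readout.read_state())
for c in ["scene","side","wrist"]:
    im=read_camera(c); cv2.imwrite(f"pics/{c}0.png",im[:,:,::-1])
    k=get_calibration(c); print(c,k)
    for n in ["boss_top","handle"]:
        print(n,[(p['confidence'],[p['position'][0]*640,p['position'][1]*400]) for p in place_of(c,n)][:3])
print(env.grip_depth)
E
```

```text
pics
{'time_s': 0.0, 'q': array([-8.15026031e+01,  3.02785104e+01,  8.21567183e+01, -1.19978804e-03,
        6.76891376e+01, -1.02260661e+01]), 'qd': array([-0.03067188, -0.03772786, -0.08521802, -0.02246685,  0.05889639,
        0.01083053]), 'effort': array([ 8.08253990e-04, -4.40041494e+01, -1.76588738e+01,  6.32102718e-02,
        5.81855793e-02, -1.75753626e-04]), 'eef_pos': array([ 0.20054983, -0.59117203,  0.22157468]), 'tcp_rot': array([-1.79877412e+02, -2.09876763e-02,  1.87238972e+01]), 'wrist_force': array([ 0.65065679, -0.84954577,  0.70482382]), 'moment': array([-0.01371547,  0.01611784,  0.03205546]), 'finger_gap': 0.08682727720208397}
scene {'K': array([[466.28651015,   0.        , 323.90907182],
       [  0.        , 466.28651015, 193.59100697],
       [  0.        ,   0.        ,   1.        ]]), 'position': array([-0.01742819, -0.9872182 ,  0.79273626]), 'orientation': array([-129.24724896,    0.52379478,  -38.28931316])}
boss_top [(0.74, [301.69599999999997, 150.8])]
handle [(0.86, [320.31999999999994, 134.32])]
side {'K': array([[467.99235756,   0.        , 316.70309073],
       [  0.        , 467.99235756, 204.09960465],
       [  0.        ,   0.        ,   1.        ]]), 'position': array([0.45180863, 0.58051664, 0.72435333]), 'orientation': array([-1.21686211e+02, -1.65981709e-01, -1.78038669e+02])}
boss_top [(0.59, [281.216, 260.2])]
handle [(0.67, [273.79200000000003, 220.6])]
wrist {'K': array([[322.95594746,   0.        , 323.07477262],
       [  0.        , 322.95594746, 194.21737102],
       [  0.        ,   0.        ,   1.        ]]), 'position': array([ 0.27814662, -0.56562306,  0.38481247]), 'orientation': array([ 1.62575925e+02,  4.32544748e-02, -7.12520543e+01])}
boss_top []
handle []
0.0187
```

View pics/scene0.png

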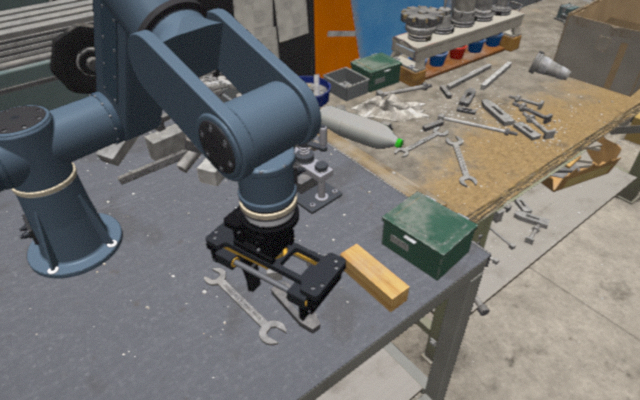

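View pics/side0.png

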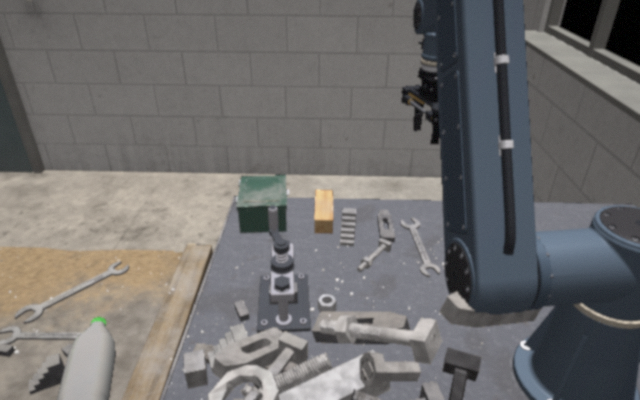

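```bash
cat > h.py <<'E'
import numpy as np, cv2
from scipy.spatial.transform import Rotation as R
from scipy.optimize import least_squares
from workcell import *
from workcell import readout
def cam(c):
    k=get_calibration(c); return k['K'],k['position'],R.from_euler('xyz',k['orientation'],degrees=True).as_matrix()
def proj(c,p,cal=None):
    K,t,M=cal or cam(c); q=K@(M.T@(np.asarray(p)-t)); return q[:2]/q[2]
def ray(c,uv,cal=None):
    K,t,M=cal or cam(c); d=M@np.linalg.solve(K,[uv[0],uv[1],1]); return t,d/np.linalg.norm(d)
def tri(obs):
    A=np.zeros((3,3));b=np.zeros(3);rs=[]
    for c,uv in obs:
        t,d=ray(c,uv); P=np.eye(3)-np.outer(d,d);A+=P;b+=P@t;rs.append((P,t))
    x=np.linalg.solve(A,b); return x,[np.linalg.norm(P@(x-t)) for P,t in rs]
def find(c,n,snap=True):
    if snap: read_camera(c)
    l=place_of(c,n)
    return [(p['confidence'],np.array(p['position'])*[640,400]) for p in l]
def onz(c,uv,z):
    t,d=ray(c,uv); return t+d*(z-t[2])/d[2]
E
python3 - <<'E'
from h import *
for n,a,b in [("boss",[301.7,150.8],[281.2,260.2]),("handle",[320.3,134.3],[273.8,220.6])]:
    print(n,tri([("scene",a),("side",b)]))
print(onz("scene",[301.7,150.8],.122),onz("side",[281.2,260.2],.122))
print(onz("scene",[320.3,134.3],.191),onz("side",[273.8,220.6],.191))
for c in ["scene","side"]:
    read_camera(c)
    for n in ["hex_nut","packer","tee_bolt","wood_piece","step_block"]:
        print(c,n,[(p,uv.round(),onz(c,uv,0).round(3)) for p,uv in find(c,n,False)[:2]])
E
```

```text
boss (array([ 0.54807025, -0.16986327,  0.1243233 ]), [np.float64(0.00030943702076748005), np.float64(0.00030943702076760993)])
handle (array([ 0.56783215, -0.22044706,  0.18877813]), [np.float64(0.0018992110384201083), np.float64(0.001899211038420233)])
[ 0.54965169 -0.16711457  0.122     ] [ 0.5487339  -0.17301378  0.122     ]
[ 0.56819164 -0.22245861  0.191     ] [ 0.5655801  -0.21524018  0.191     ]
scene hex_nut []
scene packer []
scene tee_bolt [(0.39, array([275., 257.]), array([ 0.348, -0.332,  0.   ]))]
scene wood_piece [(0.96, array([371., 281.]), array([ 0.472, -0.521,  0.   ]))]
scene step_block []
side hex_nut [(0.57, array([326., 308.]), array([ 0.454, -0.164,  0.   ]))]
side packer [(0.78, array([240., 315.]), array([ 0.638, -0.136,  0.   ]))]
side tee_bolt [(0.69, array([373., 260.]), array([ 0.343, -0.333,  0.   ])), (0.57, array([325., 311.]), array([ 0.457, -0.156,  0.   ]))]
side wood_piece [(0.65, array([324., 217.]), array([ 0.466, -0.524,  0.   ]))]
side step_block [(0.93, array([348., 235.]), array([ 0.401, -0.44 ,  0.   ]))]
```

The scene view shows the clamp partly hidden behind the arm, with the handle near (320,134). In the side view the clamp is at (284,290) and its handle at about (273,220), pointing towards -y. Triangulated heights agree with what they must be (0.124 against 0.122, 0.189 against about 0.191). I'll raise the tool and hover over the handle.

Call:
play_rows(steps=[[0,0,-25,0],[0,0,-25,0],[0,0,-30,0],[33,-17,0,0],[33,-17,0,0],[33,-17,0,0],[33,-17,0,0],[33,-17,0,0],[33,-17,0,0],[33,-17,0,0]])

```text
time_s: 1.88
eef_pos: [0.3822, -0.4036, 0.3028]
tcp_rot: [180.0, -0.0, 18.7]
wrist_force: [-0.4, -0.0, -0.1]
finger_gap: 0.0871
```

Call:
play_rows(steps=[[33,-17,0,0],[33,-17,0,0],[33,-17,0,0],[33,-17,0,0],[33,-17,0,0],[20,-10,0,0],[10,-5,0,0],[0,0,0,0],[0,0,0,0]])

```text
time_s: 2.63
eef_pos: [0.5334, -0.248, 0.3024]
tcp_rot: [180.0, 0.1, 18.8]
wrist_force: [-0.3, -0.1, -0.2]
finger_gap: 0.0871
```

Run:
```python
from h import *
s=readout.read_state(); print(s['time_s'],s['eef_pos'],s['tcp_rot'],s['q'])
for c in ["wrist","side","scene"]:
    im=read_camera(c); cv2.imwrite(f"pics/{c}1.png",im[:,:,::-1])
    for n in ["boss_top","handle"]:
        print(c,n,find(c,n,False)[:2])
        z=.122 if n=="boss_top" else .191
        for p,uv in find(c,n,False)[:1]: print(onz(c,uv,z))
```

```text
2.6333 [ 0.53344879 -0.24802747  0.30240754] [1.79980345e+02 6.37379843e-02 1.87717039e+01] [-3.57785357e+01  2.27403303e+01  8.17733483e+01 -6.54036644e-02
  7.55072859e+01  3.54661289e+01]
wrist boss_top [(0.55, array([262.72, 138.  ]))]
[ 0.54673268 -0.17722856  0.122     ]
wrist handle [(0.81, array([314.624, 144.2  ]))]
[ 0.56872989 -0.22945484  0.191     ]
side boss_top [(0.96, array([285.184, 257.12 ]))]
[ 0.54149993 -0.18345784  0.122     ]
side handle [(0.91, array([272.32, 218.68])), (0.66, array([321.472, 217.72 ]))]
[ 0.56943223 -0.22223506  0.191     ]
scene boss_top [(0.56, array([321.92, 135.88])), (0.55, array([301.632, 152.32 ]))]
[ 0.63383781 -0.14375682  0.122     ]
scene handle [(0.64, array([323.776, 134.8  ]))]
[ 0.57330926 -0.22953173  0.191     ]
```

View pics/wrist1.png

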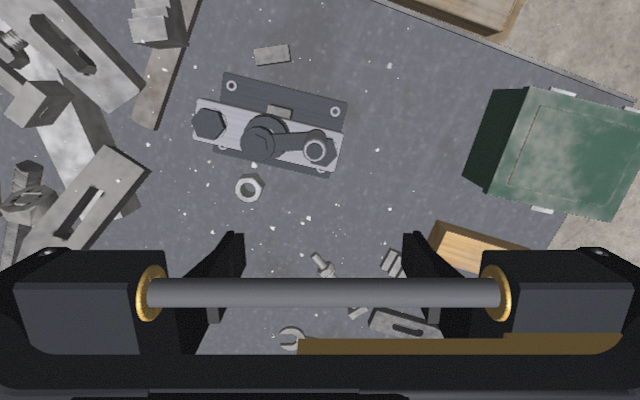

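Run:
```python
import cv2
im=cv2.imread("pics/side1.png")[190:340,200:360]; cv2.imwrite("pics/side1c.png",cv2.resize(im,None,fx=4,fy=4,interpolation=cv2.INTER_CUBIC)[:600])
im=cv2.imread("pics/scene1.png")[100:240,240:400]; cv2.imwrite("pics/scene1c.png",cv2.resize(im,None,fx=4,fy=4,interpolation=cv2.INTER_CUBIC))
```

```text
(no output)
```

View pics/side1c.png

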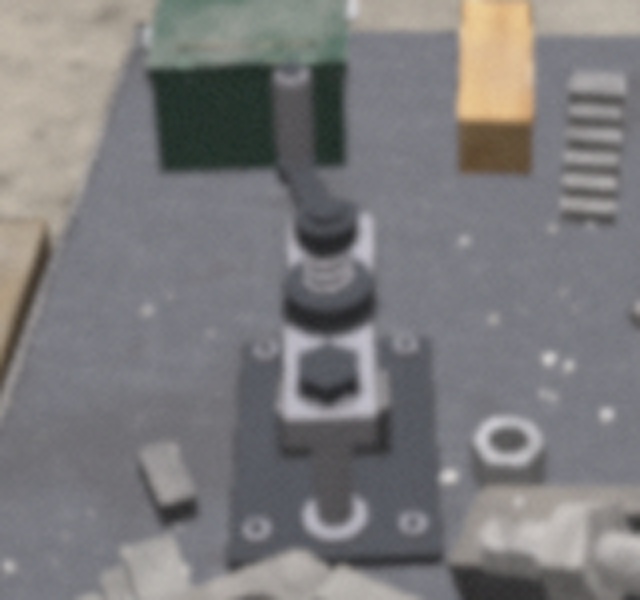

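View pics/scene1c.png

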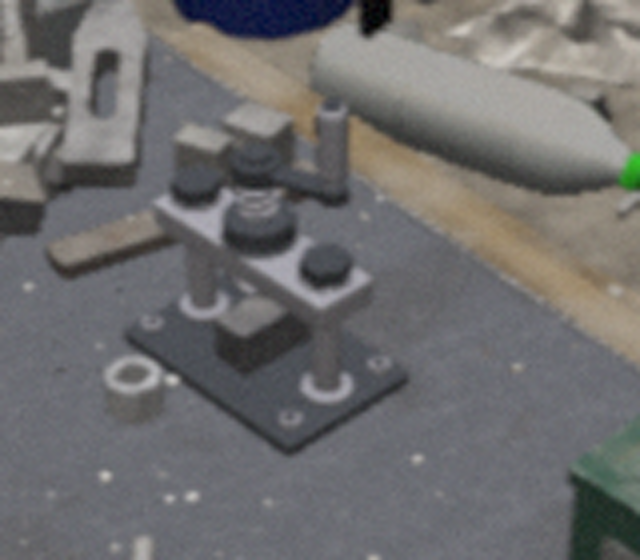

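Run:
```python
from h import *
print("mid",tri([("side",[274,221.5]),("scene",[323.5,136.8])]))
print("top",tri([("side",[273,208.3]),("scene",[323.3,126]),("wrist",[316,149])]))
print("wrist top@.2165",onz("wrist",[316,149],.2165),"side",onz("side",[273,208.3],.2165),"scene",onz("scene",[323.3,126],.2165))
print("boss",tri([("side",[282.3,261.2]),("scene",[304.8,153.8])]))
# base corners (top of base ~.01?)
b=[onz("wrist",u,.012)[:2] for u in [(223,72),(347,102)]]
print("base edge",b, np.degrees(np.arctan2(*(b[0]-b[1])[::-1])),np.linalg.norm(b[0]-b[1]))
for z in (.11,):
  n=[onz("wrist",u,z)[:2] for u in [(209,124),(318,149)]]
  print(n)
print("plate", [onz("wrist",u,.1)[:2] for u in [(199,98),(342,133),(331,172),(193,136)]])
```

```text
mid (array([ 0.57004165, -0.22767488,  0.18295451]), [np.float64(0.0037845216430982824), np.float64(0.003784521643098018)])
top (array([ 0.56993505, -0.22922365,  0.21423448]), [np.float64(0.0029311930243454292), np.float64(0.0028240490766960544), np.float64(0.00043572775442892765)])
wrist top@.2165 [ 0.57032231 -0.22958571  0.2165    ] side [ 0.56682275 -0.22205486  0.2165    ] scene [ 0.57159472 -0.2302634   0.2165    ]
boss (array([ 0.5490755 , -0.17779109,  0.11707364]), [np.float64(0.0022900665865337425), np.float64(0.002290066586533607)])
base edge [array([ 0.59372406, -0.08845981]), array([ 0.61047035, -0.2557664 ])] 95.7158929559807 0.16814260385991572
[array([ 0.54134461, -0.11521234]), array([ 0.55346767, -0.23513624])]
plate [array([ 0.56300341, -0.09584195]), array([ 0.57750214, -0.25523733]), array([ 0.53128719, -0.25828444]), array([ 0.520654  , -0.09814858])]
```

The wrist view shows the clamp from above: handle top at (316,149), boss at (262,138), base edge from (223,72) to (347,102). This gives clamp yaw of about 5.7°, axis (0.5485, -0.177), handle at about (0.5695, -0.228). The radius comes out at 55 mm, as it must, and turn is about 1.28. I'll move over the handle with the jaws tangential (yaw 112°).

Call:
play_rows(steps=[[20,-4,0,0],[20.7,-3.4,0,0],[0,0,0,-0.12],[0,0,0,-0.12],[0,0,0,-0.12],[0,0,0,-0.12],[0,0,0,-0.12],[0,0,0,-0.12],[0,0,0,-0.12],[0,0,0,-0.12],[0,0,0,-0.12],[0,0,0,-0.12]])

```text
time_s: 4.38
eef_pos: [0.57, -0.2275, 0.3025]
tcp_rot: [-180.0, -0.0, 87.8]
wrist_force: [-0.8, 0.2, 0.2]
finger_gap: 0.087
```

Call:
play_rows(steps=[[0,0,0,-0.11],[0,0,0,-0.11],[0,0,0,-0.11],[0,0,0,-0.104],[0,0,20,0],[0,0,20,0],[0,0,10,0],[0,0,0,0],[0,0,0,0]], fingers=60)

```text
time_s: 5.13
eef_pos: [0.5699, -0.2276, 0.2522]
tcp_rot: [-180.0, -0.1, 112.3]
wrist_force: [-0.3, -0.3, 0.4]
finger_gap: 0.06
```

Run:
```python
from h import *
s=readout.read_state(); print(s['time_s'],s['eef_pos'],s['tcp_rot'],s['q'].round(1),s['wrist_force'],s['finger_gap'])
for c in ["wrist","side","scene"]:
    im=read_camera(c); cv2.imwrite(f"pics/{c}2.png",im[:,:,::-1])
    print(c,"predicted top",proj(c,[.5695,-.2279,.2165]),"axis@.15",proj(c,[.5485,-.177,.16]))
im=cv2.imread("pics/side2.png")[150:300,200:360]; cv2.imwrite("pics/side2c.png",cv2.resize(im,None,fx=4,fy=4,interpolation=cv2.INTER_CUBIC)[:600])
```

```text
5.1333 [ 0.56991221 -0.22759513  0.25220676] [-1.79961433e+02 -5.31441533e-02  1.12348082e+02] [-32.2  27.6  81.8  -0.   70.7 -54.5] [-0.30440052 -0.27829342  0.43530227] 0.06003788028383929
wrist predicted top [322.82098385 222.58840293] axis@.15 [322.84937049 129.37974584]
side predicted top [272.02033433 206.75169875] axis@.15 [280.8144189  244.10892761]
scene predicted top [321.99185958 125.88833708] axis@.15 [303.06713231 140.02457385]
```

View pics/wrist2.png

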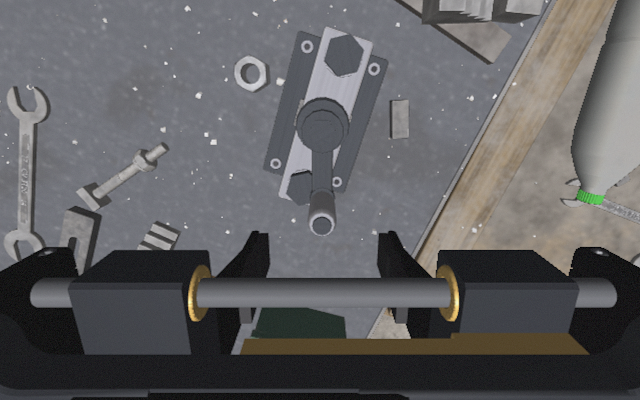

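View pics/side2c.png

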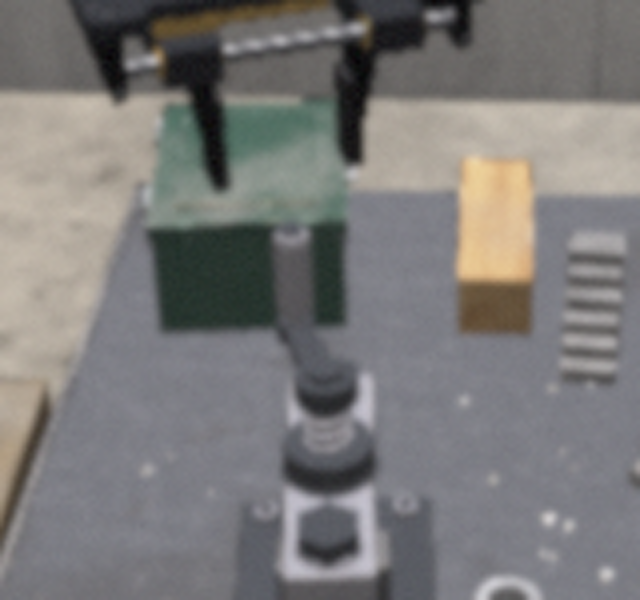

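The handle top is at (321,226) against a predicted (323,223), and the crank arm lies exactly along the tool's x. I'll shift 1 mm outward, go down and grip lightly.

Call:
play_rows(steps=[[-1,-0.5,15,0],[0,0,15,0],[0,0,15,0],[0,0,15,0],[0,0,10,0],[0,0,8,0],[0,0,0,0]])

```text
time_s: 5.87
eef_pos: [0.5694, -0.2285, 0.1734]
tcp_rot: [-179.9, -0.1, 112.3]
wrist_force: [-0.5, 0.1, 0.5]
finger_gap: 0.0601
```

Call:
play_rows(steps=[[0,0,0,0],[0,0,0,0],[0,0,0,0],[0,0,0,0],[0,0,0,0],[0,0,0,0],[0,0,0,0],[0,0,0,0]], fingers=10, squeeze=4)

```text
time_s: 6.53
eef_pos: [0.5699, -0.2288, 0.1747]
tcp_rot: [-180.0, 0.0, 112.3]
wrist_force: [-0.6, -0.0, 1.0]
finger_gap: 0.0197
```

Run:
```python
from h import *
s=readout.read_state(); print(s['time_s'],s['eef_pos'],s['tcp_rot'],s['wrist_force'],s['moment'],s['finger_gap'])
for c in ["wrist","side"]:
    im=read_camera(c); cv2.imwrite(f"pics/{c}3.png",im[:,:,::-1])
im=cv2.imread("pics/side3.png")[170:320,200:360]; cv2.imwrite("pics/side3c.png",cv2.resize(im,None,fx=4,fy=4,interpolation=cv2.INTER_CUBIC)[:600])
```

```text
6.5333 [ 0.56988679 -0.22881524  0.17472353] [-1.79998823e+02  8.18301015e-03  1.12347937e+02] [-0.55555572 -0.01778144  1.00354459] [-0.03696781 -0.05648567 -0.00688732] 0.01973670933809887
```

View pics/side3c.png

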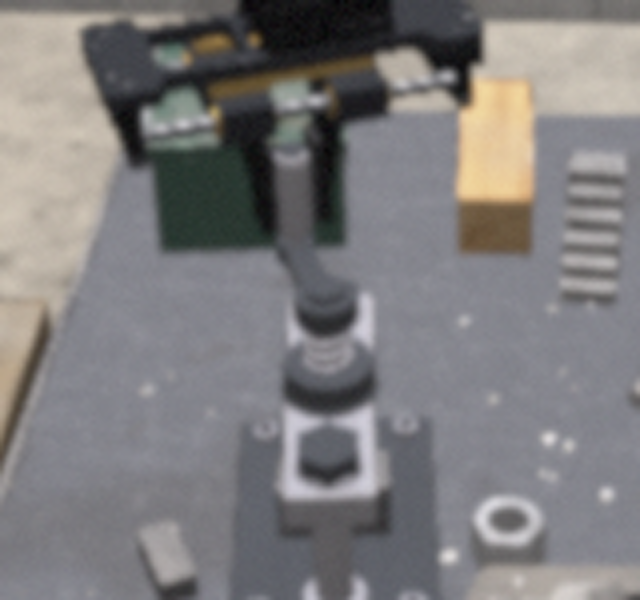

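View pics/wrist3.png

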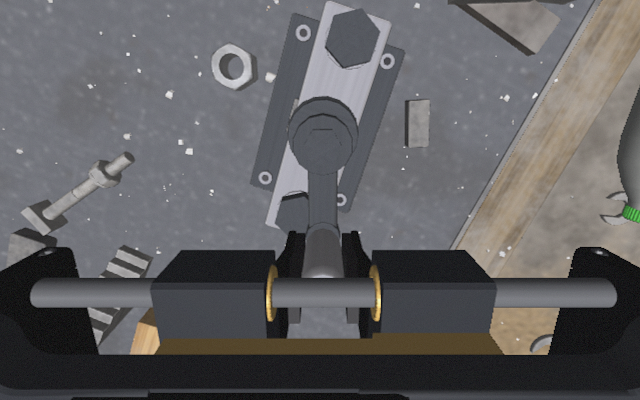

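Both views show the sleeve at about (325,255) in the wrist picture, held between the pads; the gap is 19.7 mm. I'll turn backward 49° first.

Call:
play_rows(steps=[[0.4,6.7,0,-0.122],[0.4,6.7,0,-0.122],[0.4,6.7,0,-0.122],[0.4,6.7,0,-0.122],[0.4,6.7,0,-0.122],[0.4,6.7,0,-0.122],[0.4,6.7,0,-0.122],[0,0,0,0],[0,0,0,0]])

```text
time_s: 7.38
eef_pos: [0.6018, -0.1955, 0.1752]
tcp_rot: [180.0, 0.1, 161.1]
wrist_force: [0.3, 1.1, 3.5]
finger_gap: 0.0198
```

```bash
cat > look.py <<'E'
import sys
from h import *
k=sys.argv[1]
s=readout.read_state(); p=s['eef_pos'];d=p[:2]-[.5485,-.177]
print(s['time_s'],p,s['tcp_rot'],s['wrist_force'],s['moment'],s['finger_gap'],"theta",np.degrees(np.arctan2(d[1],d[0])),"r",np.linalg.norm(d),'q6',s['q'][5])
o=[]
for c,(y,x) in {"wrist":(40,190),"side":(170,200)}.items():
    im=read_camera(c)[:,:,::-1]; o.append(cv2.resize(im[y:y+200,x:x+250] if c=="wrist" else im[y:y+120,x:x+150],(400,320),interpolation=cv2.INTER_CUBIC))
cv2.imwrite(f"pics/l{k}.png",np.hstack(o))
E
python3 look.py 4
```

```text
7.3833 [ 0.60177858 -0.19545748  0.17524334] [1.79980404e+02 9.10543318e-02 1.61114324e+02] [0.33329485 1.06096382 3.51925413] [ 0.12418501 -0.16126909  0.00419265] 0.01979441979547047 theta -19.107795425658214 r 0.05638515441668751 q6 -99.2462229165935
```

View pics/l4.png

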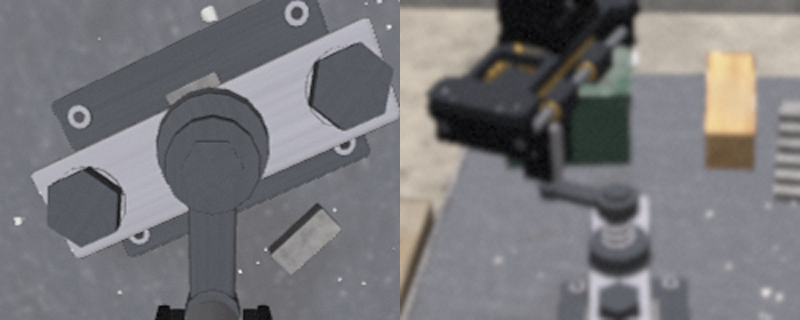

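The crank follows; θ = -19°, turn about 0.43, with the threads still showing. I'll go on in short pieces towards the drop.

Call:
play_rows(steps=[[0.4,6.7,0,-0.122],[0.4,6.7,0,-0.122],[0.4,6.7,0,-0.122],[0,0,0,0],[0,0,0,0]])

```text
time_s: 7.9
eef_pos: [0.6042, -0.1755, 0.1748]
tcp_rot: [180.0, 0.0, -178.0]
wrist_force: [0.4, 0.3, 3.2]
finger_gap: 0.0195
```

Call:
play_rows(steps=[[0.2,3.8,0,-0.07],[0.2,3.8,0,-0.07],[0,0,0,0],[0,0,0,0],[0,0,0,0]])

```text
time_s: 8.32
eef_pos: [0.602, -0.1676, 0.1733]
tcp_rot: [179.9, -0.1, -169.9]
wrist_force: [-0.4, 1.9, -2.4]
finger_gap: 0.0201
```

```bash
python3 look.py 5
```

```text
8.3167 [ 0.60203205 -0.16759864  0.17329009] [ 1.79862811e+02 -1.40033833e-01 -1.69909368e+02] [-0.35008327  1.91992417 -2.35804511] [ 0.20535645 -0.13366194 -0.00632881] 0.020120942904619972 theta 9.960774861988654 r 0.0543513209958155 q6 -125.90819217635446
```

View pics/l5.png

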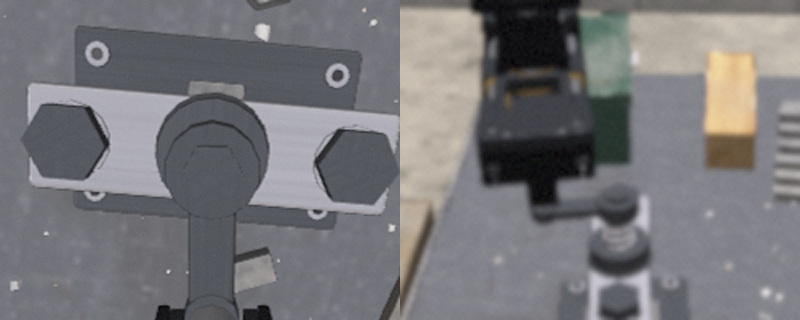

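The vertical force has flipped from +3 to -2.4 N, so the screw may now hang in the grip; the side view shows no visible drop yet. I'll go a little further and wait.

Call:
play_rows(steps=[[0.2,3.8,0,-0.07],[0.2,3.8,0,-0.07],[0,0,0,0],[0,0,0,0],[0,0,0,0],[0,0,0,0]], squeeze=3)

```text
time_s: 8.92
eef_pos: [0.6008, -0.161, 0.1743]
tcp_rot: [180.0, -0.0, -161.8]
wrist_force: [-0.4, 0.1, -2.8]
finger_gap: 0.02
```

```bash
python3 look.py 6
```

```text
8.9167 [ 0.60084409 -0.161039    0.1742553 ] [ 1.79976359e+02 -3.54415831e-02 -1.61798285e+02] [-0.38324083  0.13197584 -2.7735602 ] [ 0.07476714 -0.04041711  0.02806178] 0.019956872723445918 theta 16.95775294970612 r 0.05472346201412721 q6 -133.47707279804214
```

View pics/l6.png

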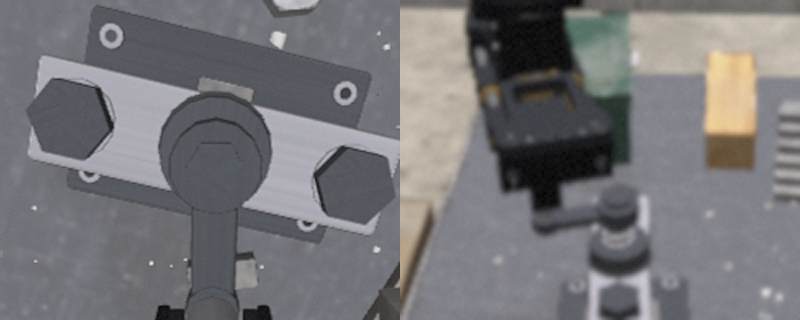

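Run:
```python
import cv2,numpy as np
a=[cv2.imread(f"pics/l{k}.png")[170:280,530:700] for k in (4,5,6)]
cv2.imwrite("pics/cmp.png",cv2.resize(np.hstack(a),(765,165*1)) if 0 else np.hstack([cv2.resize(x,(260,168*1)) for x in a]))
```

```text
(no output)
```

View pics/cmp.png

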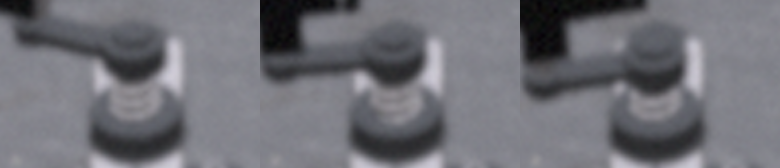

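The third frame shows the hub lower, so it is dropping. I'll ease the fingers to be sure it settles fully.

Call:
play_rows(steps=[[0,0,0,0],[0,0,0,0],[0,0,0,0],[0,0,0,0],[0,0,0,0],[0,0,0,0],[0,0,0,0],[0,0,0,0]], fingers=26)

```text
time_s: 9.68
eef_pos: [0.6011, -0.1608, 0.1746]
tcp_rot: [180.0, 0.0, -161.7]
wrist_force: [0.7, 0.1, -0.2]
finger_gap: 0.026
```

```bash
python3 look.py 7;  python3 - <<'E'
import cv2,numpy as np
a=[cv2.imread(f"pics/l{k}.png")[170:280,530:700] for k in (5,6,7)]
cv2.imwrite("pics/cmp2.png",np.hstack([cv2.resize(x,(260,168)) for x in a]))
E
```

```text
9.6833 [ 0.60109688 -0.16083296  0.17456712] [ 1.79999497e+02  1.81525538e-03 -1.61710363e+02] [ 0.66262721  0.07804096 -0.24169907] [ 0.16505536 -0.10345353  0.02817915] 0.02598005007569465 theta 17.086193918664872 r 0.05502549184250859 q6 -133.54665352624613
```

View pics/cmp2.png

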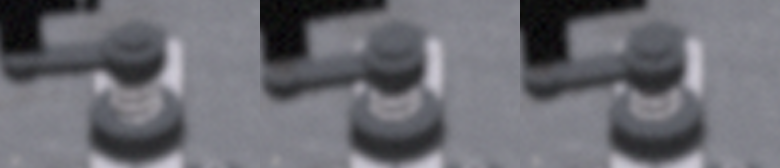

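View pics/l7.png

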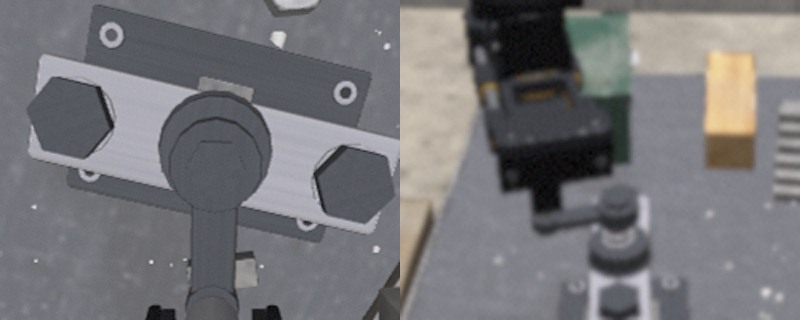

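The frames look alike before and after easing; I'll measure how far the hub actually dropped.

Run:
```python
from h import *
for z in (.165,.157): print(proj("side",[.5485,-.177,z]))
im=read_camera("side")[:,:,::-1]; cv2.imwrite("pics/side7.png",im)
a=[]
for f in ("side0","side1","side3","side7"):
    i=cv2.imread(f"pics/{f}.png")[232:282,258:306]; a.append(cv2.resize(i,None,fx=4,fy=4,interpolation=cv2.INTER_CUBIC))
cv2.imwrite("pics/cmp3.png",np.hstack(a))
for f in ("side1","side3","side7"):
    i=cv2.imread(f"pics/{f}.png",0); t=cv2.imread("pics/side0.png",0)[238:249,275:290]
    r=cv2.matchTemplate(i[225:270,260:305],t,cv2.TM_CCOEFF_NORMED);print(f,cv2.minMaxLoc(r)[1::2])
```

```text
[280.72143179 242.10403963]
[280.86996306 245.30651099]
side1 (0.9945765733718872, (15, 13))
side3 (0.9946956634521484, (15, 13))
side7 (0.8773084282875061, (15, 16))
```

View pics/cmp3.png

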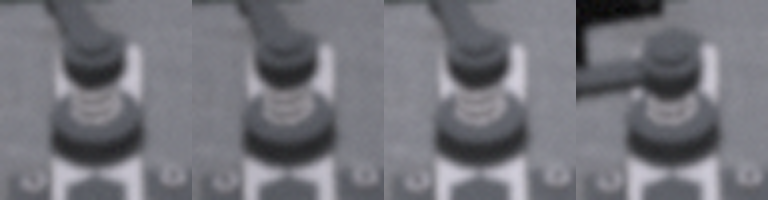

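The hub moved 3 px down (2.6–3.2 expected), so the screw has dropped; the turn is about -0.2. I'll lower 8 mm, grip firmly, and compute the forward arc with the wrist following only in part, because of joint 6's range.

Call:
play_rows(steps=[[0,0,4,0],[0,0,4,0],[0,0,0,0],[0,0,0,0]])

```text
time_s: 10.17
eef_pos: [0.6007, -0.1607, 0.1659]
tcp_rot: [179.9, -0.1, -161.7]
wrist_force: [0.1, -0.2, -1.1]
finger_gap: 0.0262
```

Call:
play_rows(steps=[[0,0,0,0],[0,0,0,0],[0,0,0,0],[0,0,0,0],[0,0,0,0],[0,0,0,0]], fingers=10, squeeze=12)

```text
time_s: 10.67
eef_pos: [0.6012, -0.161, 0.1666]
tcp_rot: [-180.0, 0.0, -161.7]
wrist_force: [0.3, 0.8, -0.1]
finger_gap: 0.0194
```

```bash
cat > arc.py <<'E'
import sys
from h import *
# rows from measured pose: python arc.py nrows dth(deg) dyaw(deg) dz
n=int(sys.argv[1]);dth,dy,dz=map(float,sys.argv[2:5])
C=np.array([.5485,-.177]); s=readout.read_state(); p=s['eef_pos'][:2]; psi=np.radians(s['tcp_rot'][2])
th=np.arctan2(*(p-C)[::-1]); print(s['time_s'],s['eef_pos'],"theta",np.degrees(th),"r",np.linalg.norm(p-C),"yaw",np.degrees(psi),s['wrist_force'],s['finger_gap'],'q',s['q'][5])
rows=[];cur=p
for k in range(n):
    th-=np.radians(dth); t=C+.055*np.array([np.cos(th),np.sin(th)]); d=(t-cur)*1000; cur=t
    x=np.array([np.cos(psi),np.sin(psi)]);y=np.array([np.sin(psi),-np.cos(psi)])
    rows.append([round(d@x,1),round(d@y,1),dz,round(np.radians(dy),3)]); psi-=np.radians(dy)
print(rows)
E
python3 arc.py 12 6.88 4.95 0.15
```

```text
10.6667 [ 0.60115328 -0.16096397  0.16657654] theta 16.938585933814945 r 0.055041094744570015 yaw -161.7095277638747 [ 0.2787903   0.81431385 -0.1125929 ] 0.019396642110207033 q -133.54802563929294
[[np.float64(0.6), np.float64(-6.6), 0.15, np.float64(0.086)], [np.float64(0.8), np.float64(-6.6), 0.15, np.float64(0.086)], [np.float64(1.0), np.float64(-6.5), 0.15, np.float64(0.086)], [np.float64(1.2), np.float64(-6.5), 0.15, np.float64(0.086)], [np.float64(1.4), np.float64(-6.4), 0.15, np.float64(0.086)], [np.float64(1.6), np.float64(-6.4), 0.15, np.float64(0.086)], [np.float64(1.9), np.float64(-6.3), 0.15, np.float64(0.086)], [np.float64(2.1), np.float64(-6.3), 0.15, np.float64(0.086)], [np.float64(2.3), np.float64(-6.2), 0.15, np.float64(0.086)], [np.float64(2.5), np.float64(-6.1), 0.15, np.float64(0.086)], [np.float64(2.7), np.float64(-6.0), 0.15, np.float64(0.086)], [np.float64(2.9), np.float64(-5.9), 0.15, np.float64(0.086)]]
```

Call:
play_rows(steps=[[0.6,-6.6,0.15,0.086],[0.8,-6.6,0.15,0.086],[1.0,-6.5,0.15,0.086],[1.2,-6.5,0.15,0.086],[1.4,-6.4,0.15,0.086],[1.6,-6.4,0.15,0.086],[1.9,-6.3,0.15,0.086],[2.1,-6.3,0.15,0.086],[2.3,-6.2,0.15,0.086],[2.5,-6.1,0.15,0.086]])

```text
time_s: 11.5
eef_pos: [0.5834, -0.2201, 0.1652]
tcp_rot: [179.9, 0.1, 148.8]
wrist_force: [1.8, 1.4, -0.6]
finger_gap: 0.0193
```

Call:
play_rows(steps=[[2.7,-6.0,0.15,0.086],[2.9,-5.9,0.15,0.086],[0,0,0,0],[0,0,0,0]])

```text
time_s: 11.83
eef_pos: [0.5712, -0.2276, 0.1649]
tcp_rot: [-180.0, 0.0, 139.3]
wrist_force: [-0.6, -2.2, -1.7]
finger_gap: 0.0195
```

```bash
python3 look.py 8; python3 arc.py 12 6.88 4.95 0.15|sed 's/np.float64(\([-0-9.]*\))/\1/g'
```

```text
11.8333 [ 0.57116391 -0.22761591  0.16486441] [-1.79958003e+02  3.18006666e-02  1.39273943e+02] [-0.6489162  -2.21167943 -1.65143343] [-0.3027376  -0.08499411 -0.00493079] 0.01949573066580762 theta -65.87895302033935 r 0.05545829732702749 q6 -81.35237508884077
11.9333 [ 0.57122839 -0.22753119  0.16483857] theta -65.78228925566756 r 0.05540740560651772 yaw 139.27650748409906 [-1.11932069 -1.81756288 -0.12423577] 0.019561322881250252 q -81.32619307810991
[[3.5, -5.6, 0.15, 0.086], [3.3, -5.7, 0.15, 0.086], [3.5, -5.6, 0.15, 0.086], [3.7, -5.5, 0.15, 0.086], [3.9, -5.3, 0.15, 0.086], [4.1, -5.2, 0.15, 0.086], [4.2, -5.1, 0.15, 0.086], [4.4, -4.9, 0.15, 0.086], [4.6, -4.8, 0.15, 0.086], [4.7, -4.6, 0.15, 0.086], [4.9, -4.4, 0.15, 0.086], [5.0, -4.3, 0.15, 0.086]]
```

View pics/l8.png

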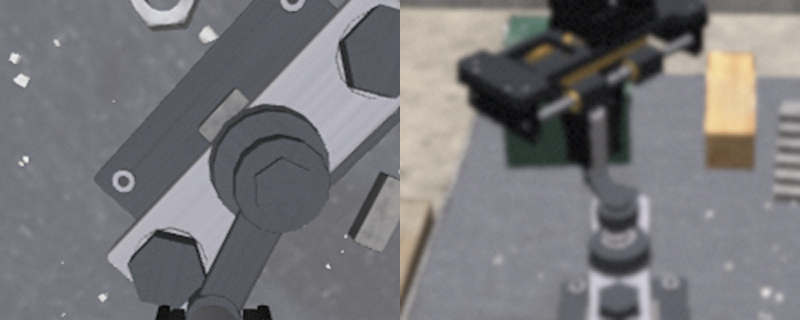

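The crank follows at low force, and the threads show clearly shorter than at the same angle before the drop. I'll go on.

Call:
play_rows(steps=[[3.3,-5.6,0.15,0.086],[3.3,-5.7,0.15,0.086],[3.5,-5.6,0.15,0.086],[3.7,-5.5,0.15,0.086],[3.9,-5.3,0.15,0.086],[4.1,-5.2,0.15,0.086],[4.2,-5.1,0.15,0.086],[4.4,-4.9,0.15,0.086],[4.6,-4.8,0.15,0.086],[4.7,-4.6,0.15,0.086],[0,0,0,0],[0,0,0,0]])

```text
time_s: 12.93
eef_pos: [0.5091, -0.2155, 0.1633]
tcp_rot: [-179.9, -0.0, 90.1]
wrist_force: [-2.1, -0.2, 0.5]
finger_gap: 0.0194
```

```bash
python3 look.py 9; python3 arc.py 12 6.88 4.95 0.15|sed 's/np.float64(\([-0-9.]*\))/\1/g'
python3 - <<'E'
import cv2
i=cv2.imread("pics/l9.png")[:,400:]
E
```

```text
12.9333 [ 0.50910977 -0.21547946  0.16325109] [-1.79859823e+02 -4.66640480e-02  9.00948666e+01] [-2.12709572 -0.19149358  0.54432621] [-0.25036928  0.49454276  0.02592586] 0.019430823542711587 theta -135.67010493516415 r 0.055065948227177634 q6 -34.56609053334444
13.0333 [ 0.5091794  -0.21556652  0.16319826] theta -135.55470406292505 r 0.05507709373856767 yaw 90.03815011252233 [-3.82135858 -0.23164925  1.16567304] 0.019692456933286598 q -34.52259869165559
[[5.0, -4.3, 0.15, 0.086], [5.1, -4.2, 0.15, 0.086], [5.3, -4.0, 0.15, 0.086], [5.4, -3.8, 0.15, 0.086], [5.5, -3.6, 0.15, 0.086], [5.6, -3.4, 0.15, 0.086], [5.8, -3.2, 0.15, 0.086], [5.9, -3.0, 0.15, 0.086], [6.0, -2.8, 0.15, 0.086], [6.0, -2.6, 0.15, 0.086], [6.1, -2.4, 0.15, 0.086], [6.2, -2.2, 0.15, 0.086]]
```

View pics/l9.png

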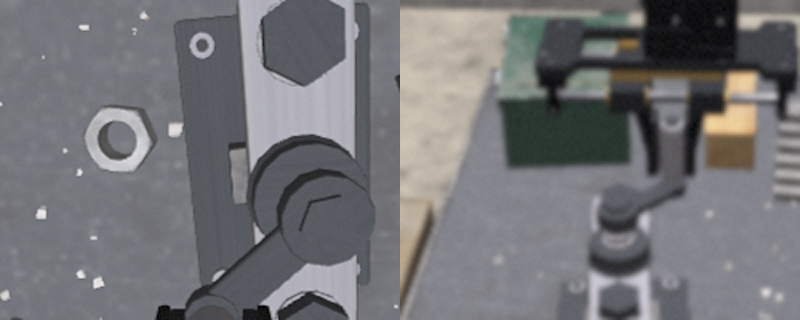

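The hub is lower still (at about (617,205) in the right half); turn is about 2.47 and the thread is engaged. I'll go on with a slightly firmer grip.

Call:
play_rows(steps=[[5.0,-4.3,0.15,0.086],[5.1,-4.2,0.15,0.086],[5.3,-4.0,0.15,0.086],[5.4,-3.8,0.15,0.086],[5.5,-3.6,0.15,0.086],[5.6,-3.4,0.15,0.086],[5.8,-3.2,0.15,0.086],[5.9,-3.0,0.15,0.086],[6.0,-2.8,0.15,0.086],[6.0,-2.6,0.15,0.086],[0,0,0,0],[0,0,0,0]], squeeze=16)

```text
time_s: 14.03
eef_pos: [0.4993, -0.1537, 0.1616]
tcp_rot: [-179.9, -0.1, 40.8]
wrist_force: [-0.4, 2.5, -0.3]
finger_gap: 0.0196
```

```bash
python3 look.py 10; python3 arc.py 12 6.88 4.95 0.15|sed 's/np.float64(\([-0-9.]*\))/\1/g'
```

```text
14.0333 [ 0.49933612 -0.15365658  0.1615842 ] [-1.79879472e+02 -5.43871436e-02  4.07972483e+01] [-0.42834702  2.48812563 -0.33986024] [ 0.54280173  0.24597531 -0.01204071] 0.01961347842527036 theta 154.60123839597034 r 0.05442428368998026 q6 19.705995263936906
14.1333 [ 0.49922331 -0.15390192  0.16157344] theta 154.88551188179332 r 0.05442162910394976 yaw 40.714744042106055 [-1.70170883  3.7024942   0.61115327] 0.019634621476791705 q 19.761251632922768
[[5.9, -2.9, 0.15, 0.086], [6.2, -2.1, 0.15, 0.086], [6.3, -1.9, 0.15, 0.086], [6.4, -1.7, 0.15, 0.086], [6.4, -1.5, 0.15, 0.086], [6.5, -1.3, 0.15, 0.086], [6.5, -1.0, 0.15, 0.086], [6.5, -0.8, 0.15, 0.086], [6.6, -0.6, 0.15, 0.086], [6.6, -0.4, 0.15, 0.086], [6.6, -0.2, 0.15, 0.086], [6.6, 0.1, 0.15, 0.086]]
```

View pics/l10.png

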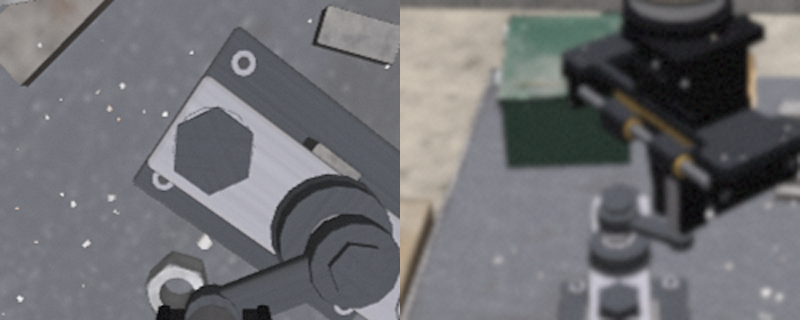

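Run:
```python
import cv2,numpy as np
a=[cv2.imread(f"pics/l{k}.png")[165:275,560:680] for k in (5,7,8,9,10)]
cv2.imwrite("pics/cmp4.png",cv2.resize(np.hstack(a),(780,143)))
```

```text
(no output)
```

View pics/cmp4.png

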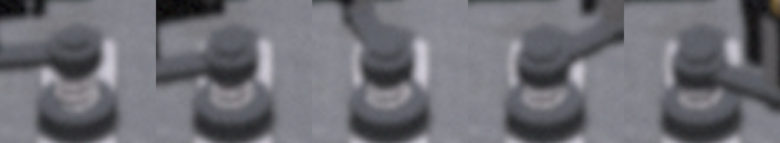

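Run:
```python
from h import *
im=read_camera("side")[:,:,::-1]; cv2.imwrite("pics/side10.png",im)
for f in ("side0","side3","side7","side10"):
    i=cv2.imread(f"pics/{f}.png",0).astype(float); print(f,i[234:275,278:285].mean(1).round().astype(int))
a=[cv2.resize(cv2.imread(f"pics/{f}.png")[230:280,264:300],None,fx=5,fy=5,interpolation=cv2.INTER_CUBIC) for f in ("side0","side3","side7","side10")]
cv2.imwrite("pics/cmp5.png",np.hstack(a))
```

```text
side0 [111 108 106 105 102  98  94  94  90  85  73  71  77  79  66  50  43  42
  48  69 101 127 130 126 135 135 125 131 127 107  94  91  83  67  51  44
  45  50  65  95 133]
side3 [119 117 115 113 108 103 100  98  96  88  79  75  82  83  70  55  46  45
  50  72 107 133 136 132 142 142 131 136 135 115 100  96  88  71  54  47
  47  53  68 100 139]
side7 [100 106 116 121 119 110 103  97  97  96  95  91  82  72  77  85  77  62
  48  44  44  54  77 109 132 134 126 133 133 112  97  94  85  69  52  45
  46  51  68  98 136]
side10 [125 125 125 124 120 111 101  97  96  96  96  96  95  92  82  74  77  84
  77  61  49  44  49  74 105 118 122 132 132 112  98  93  85  69  52  45
  45  52  66  98 136]
```

View pics/cmp5.png

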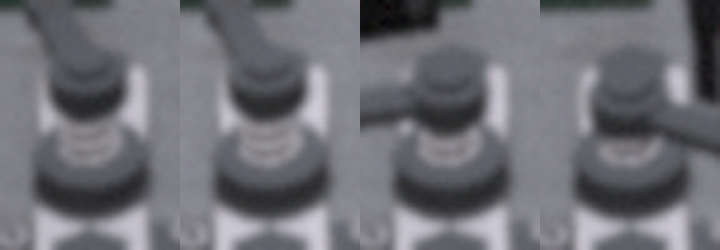

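The hub edges have gone down about 2 px more (1.9 expected for -4.7 mm), so the screw is sinking with the thread. About 149° remain.

Call:
play_rows(steps=[[6.0,-2.7,0.15,0.086],[6.2,-2.1,0.15,0.086],[6.3,-1.9,0.15,0.086],[6.4,-1.7,0.15,0.086],[6.4,-1.5,0.15,0.086],[6.5,-1.3,0.15,0.086],[6.5,-1.0,0.15,0.086],[6.5,-0.8,0.15,0.086],[6.6,-0.6,0.15,0.086],[6.6,-0.4,0.15,0.086],[0,0,0,0],[0,0,0,0]])

```text
time_s: 15.18
eef_pos: [0.5536, -0.1235, 0.1601]
tcp_rot: [-180.0, -0.1, -8.5]
wrist_force: [1.3, 1.0, -2.5]
finger_gap: 0.0198
```

```bash
python3 look.py 11; python3 arc.py 12 6.88 4.95 0.15|sed 's/np.float64(\([-0-9.]*\))/\1/g'
```

```text
15.1833 [ 0.55361144 -0.12349817  0.16013609] [-1.79987725e+02 -1.31882750e-01 -8.51867682e+00] [ 1.26638798  1.01657327 -2.54334888] [ 0.40713692 -0.27811882  0.01735522] 0.019814976657713906 theta 84.54265404496763 r 0.05374543893718843 q6 74.60010196796182
15.2833 [ 0.55332665 -0.12351442  0.16018482] theta 84.84347771713642 r 0.0537029213387232 yaw -8.57123148856836 [ 1.82782112  0.95150724 -2.46168827] 0.01925848155505239 q 74.65042380343314
[[6.5, -1.3, 0.15, 0.086], [6.6, 0.2, 0.15, 0.086], [6.6, 0.4, 0.15, 0.086], [6.6, 0.7, 0.15, 0.086], [6.5, 0.9, 0.15, 0.086], [6.5, 1.1, 0.15, 0.086], [6.5, 1.3, 0.15, 0.086], [6.4, 1.5, 0.15, 0.086], [6.4, 1.8, 0.15, 0.086], [6.3, 2.0, 0.15, 0.086], [6.2, 2.2, 0.15, 0.086], [6.2, 2.4, 0.15, 0.086]]
```

View pics/l11.png

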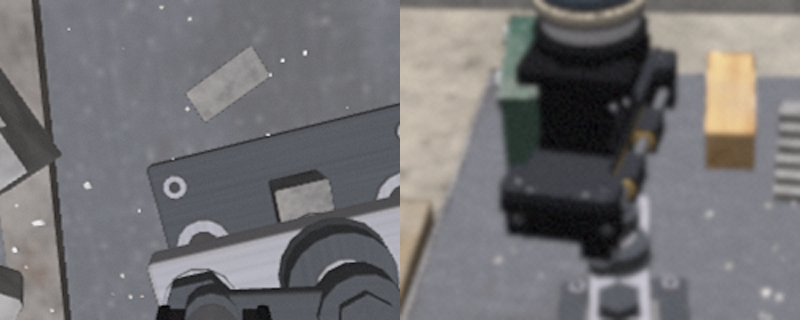

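The sleeve is still centred between the pads; 79° to go.

Call:
play_rows(steps=[[6.5,-0.5,0.15,0.086],[6.6,0.2,0.15,0.086],[6.6,0.4,0.15,0.086],[6.6,0.7,0.15,0.086],[6.5,0.9,0.15,0.086],[6.5,1.1,0.15,0.086],[6.5,1.3,0.15,0.086],[6.4,1.5,0.15,0.086],[6.4,1.8,0.15,0.086],[6.3,2.0,0.15,0.086],[4.5,1.6,0.15,0.06],[0,0,0,0]])

```text
time_s: 16.28
eef_pos: [0.6018, -0.1681, 0.1585]
tcp_rot: [-180.0, -0.1, -61.4]
wrist_force: [1.2, -0.6, -2.7]
finger_gap: 0.0198
```

Call:
play_rows(steps=[[0,0,0,0],[0,0,0,0],[0,0,0,0],[0,0,0,0]])

```text
time_s: 16.62
eef_pos: [0.6016, -0.1672, 0.1586]
tcp_rot: [180.0, -0.0, -61.3]
wrist_force: [0.6, -1.4, -2.7]
finger_gap: 0.0194
```

```bash
python3 look.py 12
python3 - <<'E'
from h import *
for c in ("side","scene","wrist"):
    im=read_camera(c)[:,:,::-1]; cv2.imwrite(f"pics/{c}12.png",im)
i=cv2.imread("pics/side12.png",0).astype(float); print(i[234:275,278:285].mean(1).round().astype(int))
a=[cv2.resize(cv2.imread(f"pics/{f}.png")[230:280,264:300],None,fx=5,fy=5,interpolation=cv2.INTER_CUBIC) for f in ("side3","side7","side10","side12")]
cv2.imwrite("pics/cmp6.png",np.hstack(a))
E
```

```text
16.6167 [ 0.60158305 -0.16722627  0.15856026] [ 1.79990563e+02 -4.94089707e-02 -6.13107386e+01] [ 0.5921869  -1.39835188 -2.70916299] [-0.13049174 -0.27381582  0.01142543] 0.019425932116199966 theta 10.432540979338537 r 0.05397533152866201 q6 125.57519677962956
[130 129 128 128 124 114 104 101 100 100 100  99  99  99  96  86  77  78
  86  83  68  52  46  45  55  77 109 134 135 115 101  96  87  71  54  46
  47  53  69 101 141]
```

View pics/l12.png

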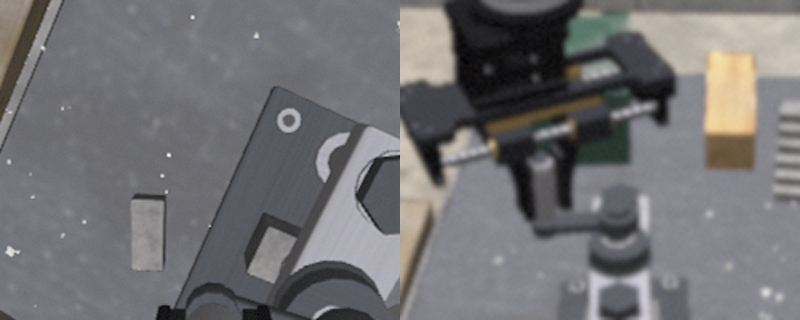

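View pics/cmp6.png

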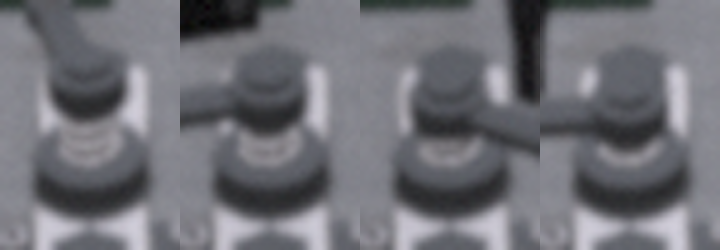

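View pics/wrist12.png

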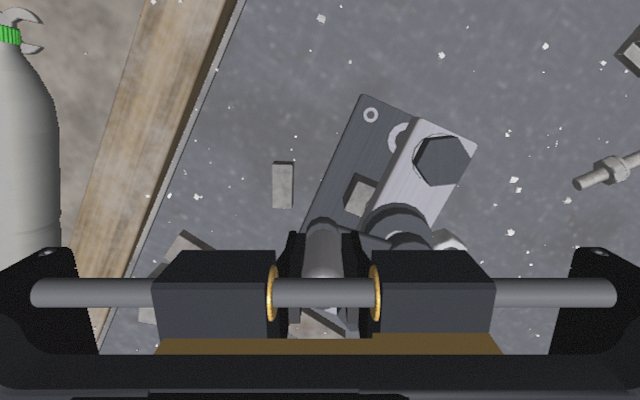

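The sleeve sits centred between the pads at (322,250). The hub is 3.05 px below the dropped position, about 7.5 mm, and θ = 10.4° gives a turn of about 6.2. I'll make one last settling check, then hand in.

Call:
play_rows(steps=[[0,0,0,0],[0,0,0,0],[0,0,0,0],[0,0,0,0],[0,0,0,0],[0,0,0,0]])

```text
time_s: 17.37
eef_pos: [0.6016, -0.167, 0.1586]
tcp_rot: [180.0, 0.0, -61.4]
wrist_force: [1.4, -1.6, -3.7]
finger_gap: 0.0197
```

Run:
```python
from h import *
s=readout.read_state(); print(s['time_s'],s['eef_pos'],s['qd'].round(2),s['wrist_force'],s['finger_gap'])
job.job_done()
```

```text
17.3667 [ 0.60155566 -0.16695254  0.15856136] [ 0.05 -0.01  0.   -0.02 -0.   -0.01] [ 1.44544072 -1.58725997 -3.66620426] 0.01967797944352035
the job is handed in; nothing more can be done
```

I handed in the job at 17.4 s with the fingers still gripping the crank handle. It reported no verdict, and turn and lift below are my own estimates, because neither joint can be read directly.

- **Backward:** I turned the crank with a light 3–4 N grip until the screw dropped. At a turn of about -0.2 rad I opened the fingers to 26 mm, so the screw was free to settle. The side camera showed the hub about 3 px (7 mm) lower; roughly 6.5–8 mm was expected.
- **Forward:** I gripped again at 12 N, later 16 N, turned about one full turn clockwise and followed the thread down.
- **Final checks:** The turn is about 6.2 rad. The hub sits about 3 px (7.5 mm) below where it stood after the drop. The gap is 19.7 mm with the sleeve centred in the pads, the arm is still, and every wrist force reading was under 5 N.
- **Loose things:** I saw no contact with any of them, but I did not measure their positions again at the end.

Two readings were not clean:

- **Mid-turn sinking:** At about 3.7 rad the hub's lower edge gave 2.6 mm of sinking, while its other edges gave 4–5 mm. The crank arm partly hid that lower edge.
- **Remaining wrist force:** A vertical force of about -3 N remains at the wrist. The grip may be holding the screw slightly up within its 1.5 mm play, which should still leave lift within the limits.

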